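Show the ring in the lever-lid case

ROBOT

A 6-joint arm with a two-finger parallel gripper is mounted at the origin on the work surface. World frame = base frame: x ahead of the robot, y to its left, z up, the work surface at z = 0. Lengths are in m, angles in degrees, forces in N, time in s.
With the tool pointing down it reaches from about 0.3 to 0.875 m from the base axis. Payload 4.2 kg.
Tool frame: the origin (TCP) lies midway between the tips of the shut fingers; the grasp point (between the pads) lies robot.pinch_z behind it (robot.pinch_z is the distance from the TCP to the grasp point, in m); z points along the fingers, x is the direction in which the jaws open and shut, and the axes are right-handed (so a half turn about z gives the same grasp; the last joint's range is limited). The gripper opens to 85 mm and grips with 20 to 120 N. Pads are 22 mm wide; open, the fingers measure 114 mm over their backs; the gripper's body (76 mm by 85 mm) begins 54 mm behind the grasp point. The pads swing forward as they close: fully open they stand 13 mm farther back than shut.
Start: joints at [62.166, 18.312, 89.639, -0, 72.044, -1.146], TCP at [0.258, 0.514, 0.231] pointing down, gripper open.
Joint ranges: [-177.97, 177.97], [-48.28, 115.42], [12.27, 149.76], [-77.06, 257.06], [2.81, 150.46], [-146.56, 146.56]. Speed limits (degrees/s): [147.25, 147.25, 180, 180, 180, 180].

INTERFACE

Orientations are given as a 3x3 rotation matrix whose columns are the frame's x, y, z axes.
In Python, from bench import telemetry, camera, job, robot gives the robot as it stands. The module is installed in compiled form; this text tells all that it offers.
- The arm moves only by the tool apply_moves, never from a script. Its argument "commands" is a list of rows, each a list of 2 entries, a list of its own where there are three numbers: the shift along the tool's x, y, z in cm, then the turn, a rotation vector about the tool's x, y, z in units of 5 degrees (1.0 is 5 degrees). A call has 1 to 20 rows; each row shifts and turns the commanded pose from where the row before left it, along the tool's axes as they then stand; what a row does not reach is not made up. A row lasts 1/10 s, in which the tool goes at most 50 mm and 8.59 degrees, less where a joint would pass 70% of its speed; a pose out of reach is approached as far as the arm can. A call with a gripper value outside its range is refused whole. "claw" is the opening, from 0 (shut) to 1 (fully open), set as the call begins (left out, the last holds). The fingers move at their own pace and stop on an object; "newtons" is the grip in N (left out, the last holds). Time passes only in rows, so rows that do not move let the fingers close. It gives the time, the measured TCP pose, the force and the opening at its end, in the units of the state.
- telemetry.get_obs(): the state, without advancing time (a new reading comes with each control period).
- camera(name): name is "side" or "top"; returns a dict with "img" (400x640x3 uint8, red, green, blue), "mtx" (3x3 intrinsics, pixels), "xyz" and "attitude" of the camera in the world. Camera axes: x right, y down, z forward; pixel columns grow to the right and rows downward; lengths in m; the calibration is good to about 2 mm. A picture is of the moment at which its call begins. There is no depth.
- job.job_done(): hands the job in, once; it reports no verdict.
The state is a dict: "clock": time; "q": joint angles; "joint_vel": joint speeds; "tau": joint torques, N m; "position": TCP position; "eef_rot": TCP orientation; "wrist_force": force on the tool from outside, world axes, zero at the start; "torque": the same for the moment, N m; "finger_gap": opening from 0.0 (shut) to 1.0 (fully open).
Only numpy, scipy, OpenCV 4.12 (cv2) and the standard library are available. Lean on these libraries where they do the work, as an engineer would, in place of code of your own. Each camera call takes 0.05 s, during which the arm holds its last target. There are 200 camera calls.

TASK

A customer wants to see the ring that sits alone on a wooden stand in one of the two lidded ring cases. With the fingertips, press that case's lever all the way down so that its lid opens fully, keep it open for three seconds, then ease the lever back up so that the lid comes down slowly, without slamming, until it is shut, and move clear. Work the lid only by its lever, do not pick anything up, and leave the other case shut and everything else on the counter where it is.

Things in the scene. Friction and masses are not known exactly. Their poses are not given: they have to be found in the camera images.
- ring_case: the case with ONE ring, on a single round wooden stand in the middle of an otherwise empty dark floor, seen through the clear lid. Black, fixed, 170 (x) x 200 (y) x 55 mm high; origin at the centre of its underside, z up; its lever comes out of the middle of its front, along its own -x (robot side). The two cases are alike outside and stand in either order.
- ring_lever_plate (a point): middle of the top face of the ring case's press plate (moves with it): flat steel, 44 along the lever x 60 across x 6 mm, 100 mm from the lever's pivot, which lies 100 mm along own -x from the case's origin, 60 mm up. At rest the plate's top is 88 mm above the counter, the lever sloping up to it by 0.25 rad; fully pressed 38 mm, sloping down 0.25 rad: it moves almost straight down 50 mm.
- ring_lever (a joint): angle of the ring case's lever: 0 raised (rest), 0.5 rad pressed to its stop. Pressing the plate takes about 3 to 7 N all the way; let go, it springs back up quickly.
- ring_lid (a joint): angle of the ring case's lid: 0 shut, 1.1 rad fully open; linked to the lever (lid = 2.2 x lever), hinged on the far (own +x) rim. Let go, it slams; coming down faster than 1.5 rad/s (plate rising faster than about 65 mm/s) counts as slamming.
- ring_lid_panel: the ring case's lid: clear pane in a black frame, 176 x 200 x 8 mm; origin at its middle; its hinge line lies 88 mm along own +x from the case's origin, 59 mm up. Shut, it lies flat over the case; open, its front edge stands about 220 mm above the counter. Not to be touched.
- band_case: the other case, filled with four white rows of slim rings. Black, fixed, 170 (x) x 200 (y) x 55 mm high; origin at the centre of its underside, z up; its lever comes out of the middle of its front, along its own -x (robot side). The two cases are alike outside and stand in either order.
- band_lever_plate (a point): middle of the top face of the band case's press plate (moves with it): flat steel, 44 along the lever x 60 across x 6 mm, 100 mm from the lever's pivot, which lies 100 mm along own -x from the case's origin, 60 mm up. At rest the plate's top is 88 mm above the counter, the lever sloping up to it by 0.25 rad; fully pressed 38 mm, sloping down 0.25 rad: it moves almost straight down 50 mm.
- band_lever (a joint): angle of the band case's lever: 0 raised (rest), 0.5 rad pressed to its stop. Pressing the plate takes about 3 to 7 N all the way; let go, it springs back up quickly.
- band_lid (a joint): angle of the band case's lid: 0 shut, 1.1 rad fully open; linked to the lever (lid = 2.2 x lever), hinged on the far (own +x) rim. Let go, it slams; coming down faster than 1.5 rad/s (plate rising faster than about 65 mm/s) counts as slamming.
- band_lid_panel: the band case's lid: clear pane in a black frame, 176 x 200 x 8 mm; origin at its middle; its hinge line lies 88 mm along own +x from the case's origin, 59 mm up. Shut, it lies flat over the case; open, its front edge stands about 220 mm above the counter. Not to be touched.
- gift_box: loose bystander: blue closed ring gift box, 46 x 46 x 39 mm high, stands beside a lever; origin at the centre of its underside.
- spare_box: loose bystander: grey closed ring gift box, 46 x 46 x 39 mm high, stands beside the other lever; origin at the centre of its underside.
- ring_cone: loose bystander: wooden ring cone, foot 56 mm across, 75 mm high, out on the right, nearest the robot; origin at the centre of its underside.
- polish_jar: loose bystander: amber jar, 60 mm across, 55 mm high, out on the right; origin at the centre of its underside.
- spray_bottle: loose bystander: grey bottle, 52 mm across, 140 mm high, out on the right; origin at the centre of its underside.
- loupe: loose bystander: folded loupe, round 34 mm body 22 mm high with a 36 mm tail, out on the left; origin at the centre of its underside.
- ring_dish: loose bystander: white dish, 90 mm across, 22 mm high, out on the left; origin at the centre of its underside.

How it is judged:
By the outcome, as a careful person would: the job done as asked, in the order asked, and still so for the second after the job is handed in, with the robot touching nothing.
It also fails if it takes over 45 s, if anything falls off the work surface, if the arm or the gripper's body presses on something with over 40 N, if the wrist force passes 120 N, or if a joint passes its speed limit or range.

## Working session

There is one attempt and no reset: what is moved stays moved. The work goes in short steps, Python scripts to look and compute and a tool call to move; the robot and the scene stay as the last step left them, time stands still between calls to the robot, and variables do not carry over. Pictures are saved under pics/ and viewed, about 8 in all and at most 12, crops included, and the job is handed in when it is done.

Besides the shell and the picture viewer there is one more tool, called after ">>>" as name([rows], argument=value, ...), one row to a line, values as JSON. apply_moves: Moves the arm, as the interface text tells. Its arguments: {"type":"object","properties":{"commands":{"type":"array"},"claw":{"type":"number"},"newtons":{"type":"number"}},"required":["commands"]}

```bash
mkdir -p pics; python3 - <<'E'
from bench import telemetry, camera, robot
import cv2
o=telemetry.get_obs()
print(o, robot.pinch_z)
for n in("top","side"):
    c=camera(n); cv2.imwrite(f"pics/{n}0.png",c["img"][:,:,::-1]); print(n,c["mtx"],c["xyz"],c["attitude"])
E
```

```text
{'clock': 0.0, 'q': array([ 6.21655668e+01,  1.83507862e+01,  8.97056927e+01,  1.35398915e-03,
        7.20434746e+01, -1.14480313e+00]), 'joint_vel': array([-0.0282134 , -0.03317027, -0.02664079,  0.07540961, -0.048628  ,
        0.09622693]), 'tau': array([-1.19895692e-03, -4.15530074e+01, -2.34167933e+01,  1.46988367e-05,
        7.98196852e-03, -4.46210117e-05]), 'position': array([0.25802944, 0.5133292 , 0.23049566]), 'eef_rot': array([[ 4.49163100e-01,  8.93449391e-01, -8.34425835e-04],
       [ 8.93448079e-01, -4.49163871e-01, -1.53218009e-03],
       [-1.74371930e-03, -5.73174006e-05, -9.99998478e-01]]), 'wrist_force': array([-0.09078718, -0.6778997 ,  0.62450813]), 'torque': array([ 0.00333152, -0.03449673, -0.01292262]), 'finger_gap': 1.0010021591957063} 0.0187
top [[469.51512133   0.         318.43446703]
 [  0.         469.51512133 197.09225523]
 [  0.           0.           1.        ]] [0.44440804 0.02279836 1.400773  ] [[-0.0141852  -0.99592684  0.08904216]
 [-0.99989739  0.01395084 -0.0032539 ]
 [ 0.00199843 -0.08907918 -0.99602254]]
side [[458.15637381   0.         325.74202886]
 [  0.         458.15637381 196.61461904]
 [  0.           0.           1.        ]] [-0.05892816  0.82864986  1.21669026] [[-0.7933376  -0.44621386  0.41413602]
 [-0.60862052  0.59699652 -0.52266262]
 [-0.01401846 -0.66669959 -0.7451947 ]]
```

View pics/top0.png

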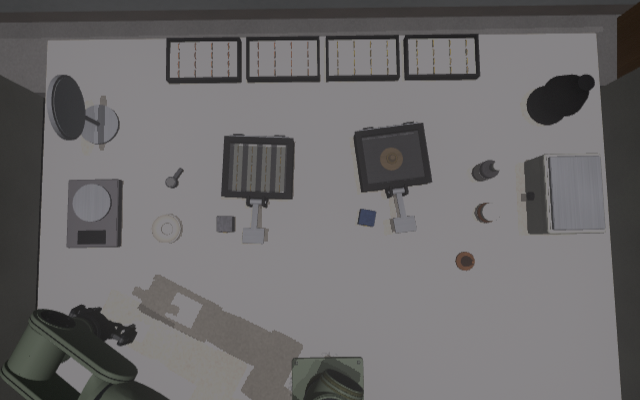

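View pics/side0.png

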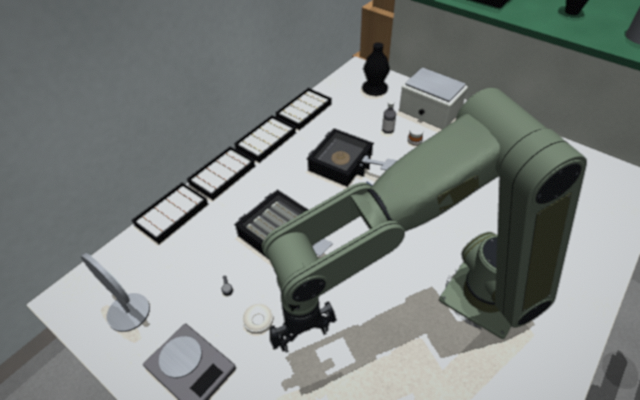

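The top view shows the ring case (single stand) on the right, centred near px (392,157), with its press plate near (404,226). The blue gift box is beside it at (367,217). The band case is on the left at about (258,168). In the side view the arm partly hides the lever.

```bash
cat > h.py <<'E'
import numpy as np
def ray(c,uv,z):
    d=c["attitude"]@np.linalg.solve(c["mtx"],np.array([uv[0],uv[1],1.]))
    return c["xyz"]+d*(z-c["xyz"][2])/d[2]
def proj(c,p):
    k=c["mtx"]@(c["attitude"].T@(np.asarray(p)-c["xyz"])); return k[:2]/k[2]
E
python3 - <<'E'
from bench import camera
import cv2, numpy as np
from h import *
c=camera("top"); im=c["img"]; g=im.astype(int).max(2)
def comps(m,box,lab,z):
    x0,y0,x1,y1=box
    cs,_=cv2.findContours(m[y0:y1,x0:x1].astype(np.uint8),cv2.RETR_EXTERNAL,cv2.CHAIN_APPROX_NONE,offset=(x0,y0))
    k=max(cs,key=cv2.contourArea); r=cv2.minAreaRect(k); b=cv2.boxPoints(r)
    P=np.array([ray(c,p,z)[:2] for p in b]); print(lab,cv2.contourArea(k),np.round(r[0],1),"centre",P.mean(0).round(4),"\n",P.round(4).tolist())
    return b
print(g[226,380:430]); print(g[205:240,404])
case=comps(g<75,(345,112,440,200),"case",.06)
pm=(g<172)&(g>120); pm[:217]=0
pl=comps(pm,(385,212,425,240),"plate",.085)
hsv=cv2.cvtColor(im,cv2.COLOR_RGB2HSV)
bl=comps((hsv[...,1]>110)&(hsv[...,0]>100)&(hsv[...,0]<130),(350,200,385,235),"blue",.039)
s=8;x0,y0=345,115
cr=cv2.resize(im[y0:y0+65*2,x0:x0+95],None,fx=5,fy=5,interpolation=cv2.INTER_CUBIC)[:,:,::-1].copy()
for b in(case,pl,bl): cv2.polylines(cr,[((b-[x0,y0]+.5)*5).astype(int)],True,(0,0,255),1)
cr=cr[:600]; cv2.imwrite("pics/crop1.png",cr)
E
```

```text
[135 135 134 135 134 135 135 135 134 134 132  91  90  91  84 127 125 125
 125 125 125 125 125 125 125 125 125 124 124 125 124 125 123 124 124 125
 112 135 134 135 135 135 135 135 135 134 135 135 135 134]
[129 128 127 125 124 124 124 124 124 124 124 124 125 125 124 125 125 124
 124 124 126 125 124 125 125 125 118 119 134 135 134 135 135 135 135]
case 4299.0 [392.3 160.2] centre [ 0.6689 -0.1965] 
 [[0.7597, -0.0813], [0.7869, -0.2882], [0.5776, -0.3104], [0.5513, -0.1062]]
plate 754.0 [404.5 228. ] centre [ 0.4719 -0.2211] 
 [[0.5034, -0.1673], [0.5018, -0.2767], [0.4404, -0.2746], [0.442, -0.1657]]Traceback (most recent call last):
  File "<stdin>", line 16, in <module>
  File "<stdin>", line 8, in comps
ValueError: max() iterable argument is empty
```

```bash
python3 - <<'E'
from bench import camera
import cv2, numpy as np
from h import *
c=camera("top"); im=c["img"]; g=im.astype(int).max(2)
hsv=cv2.cvtColor(im,cv2.COLOR_RGB2HSV); print("blue px",im[217,367],hsv[217,367])
def comps(m,box,lab,z):
    x0,y0,x1,y1=box
    cs,_=cv2.findContours(m[y0:y1,x0:x1].astype(np.uint8),cv2.RETR_EXTERNAL,cv2.CHAIN_APPROX_NONE,offset=(x0,y0))
    k=max(cs,key=cv2.contourArea); r=cv2.minAreaRect(k); b=cv2.boxPoints(r)
    P=np.array([ray(c,p,z)[:2] for p in b]); e=[np.linalg.norm(P[i]-P[i-1]) for i in (1,2)]
    print(lab,cv2.contourArea(k),np.round(r[0],1),"ctr",P.mean(0).round(4),"sides",np.round(e,4),"ang",[round(float(np.degrees(np.arctan2(*(P[i]-P[i-1])[::-1]))),1) for i in(1,2)])
    return b
op=lambda m,k:cv2.morphologyEx(m.astype(np.uint8),cv2.MORPH_OPEN,np.ones((k,k)))
case=comps(op(g<50,11),(345,112,440,200),"case",.06)
cl=cv2.morphologyEx((g<50).astype(np.uint8),cv2.MORPH_CLOSE,np.ones((3,3)))
pl=comps(op((g<130)&(g>119),9),(385,205,425,240),"plate",.088)
bl=comps((hsv[...,1]>90)&(hsv[...,0]>100)&(hsv[...,0]<135),(350,200,385,235),"blue",.039)
x0,y0=345,115
cr=cv2.resize(im[y0:y0+125,x0:x0+95],None,fx=4.8,fy=4.8,interpolation=cv2.INTER_CUBIC)[:,:,::-1].copy()
for b in(case,pl,bl): cv2.polylines(cr,[((b-[x0,y0]+.5)*4.8).astype(int)],True,(0,0,255),1)
cv2.imwrite("pics/crop1.png",cr)
E
```

```text
blue px [60 66 86] [113  77  86]Traceback (most recent call last):
  File "<stdin>", line 14, in <module>
  File "<stdin>", line 9, in comps
ValueError: max() iterable argument is empty
```

```bash
python3 - <<'E'
from bench import camera
import cv2, numpy as np
from h import *
c=camera("top"); im=c["img"]; g=im.astype(int).max(2)
hsv=cv2.cvtColor(im,cv2.COLOR_RGB2HSV)
def comps(m,box,lab,z,k=1):
    x0,y0,x1,y1=box; M=np.zeros(g.shape,np.uint8); M[y0:y1,x0:x1]=m[y0:y1,x0:x1]
    cs,_=cv2.findContours(M,cv2.RETR_EXTERNAL,2)
    M[:]=0; cv2.drawContours(M,cs,-1,1,-1); M=cv2.morphologyEx(M,cv2.MORPH_OPEN,np.ones((k,k)))
    cs,_=cv2.findContours(M,cv2.RETR_EXTERNAL,cv2.CHAIN_APPROX_NONE)
    if not cs: print(lab,"none"); return np.zeros((4,2))
    kk=max(cs,key=cv2.contourArea); r=cv2.minAreaRect(kk); b=cv2.boxPoints(r)
    P=np.array([ray(c,p,z)[:2] for p in b]); e=[np.linalg.norm(P[i]-P[i-1]) for i in (1,2)]
    print(lab,cv2.contourArea(kk),np.round(r[0],1),"ctr",P.mean(0).round(4),"sides",np.round(e,4),"ang",[round(float(np.degrees(np.arctan2(*(P[i]-P[i-1])[::-1]))),1) for i in(1,2)])
    return b
case=comps(g<60,(345,112,440,200),"case",.06,25)
pl=comps((g<130)&(g>119),(385,205,425,240),"plate",.088,12)
bl=comps((hsv[...,1]>60)&(hsv[...,0]>100)&(hsv[...,0]<135),(350,200,385,235),"blue",.039,5)
x0,y0=345,115
cr=cv2.resize(im[y0:y0+125,x0:x0+95],None,fx=4.8,fy=4.8,interpolation=cv2.INTER_CUBIC)[:,:,::-1].copy()
for b in(case,pl,bl): cv2.polylines(cr,[((b-[x0,y0]+.5)*4.8).astype(int)],True,(0,0,255),1)
cv2.imwrite("pics/crop1.png",cr)
E
```

```text
case 4016.0 [391.8 157.4] ctr [ 0.677  -0.1952] sides [0.2061 0.1787] ang [-84.0, -175.3]
plate 225.5 [406.  224.5] ctr [ 0.4815 -0.225 ] sides [0.0504 0.0363] ang [-90.8, 178.1]
blue 181.0 [366.8 217.1] ctr [ 0.5058 -0.1212] sides [0.0411 0.0429] ang [-10.7, -100.3]
```

View pics/crop1.png

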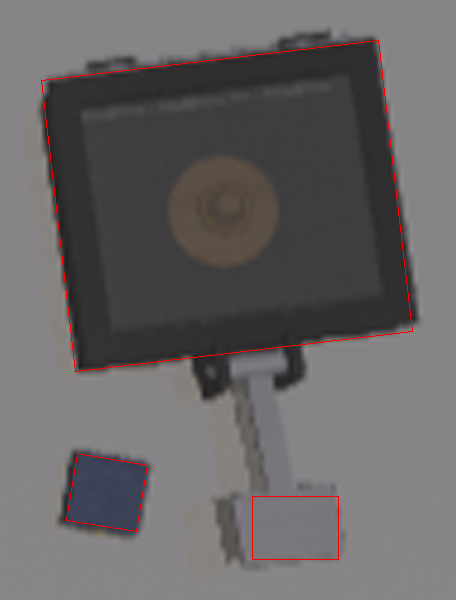

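The ring case is the right-hand one, yawed about 7°. Its plate centre is near (0.481, -0.223). I'll move over the plate with the fingers shut.

>>> apply_moves([
  [[-1.4,1.3,0.1],[0,0,0]],
  [[-2.8,2.65,0.2],[0,0,0]],
  [[-2.8,2.65,0.2],[0,0,0]],
  [[-2.8,2.65,0.2],[0,0,0]],
  [[-2.8,2.65,0.2],[0,0,0]],
  [[-2.8,2.65,0.2],[0,0,0]],
  [[-2.8,2.65,0.2],[0,0,0]],
  [[-2.8,2.65,0.2],[0,0,0]],
  [[-2.8,2.65,0.2],[0,0,0]],
  [[-2.8,2.65,0.2],[0,0,0]],
  [[-2.8,2.65,0.2],[0,0,0]],
  [[-2.8,2.65,0.2],[0,0,0]],
  [[-2.8,2.65,0.2],[0,0,0]],
  [[-2.8,2.65,0.2],[0,0,0]],
  [[-2.8,2.65,0.2],[0,0,0]],
  [[-2.8,2.65,0.2],[0,0,0]],
  [[-2.8,2.65,0.2],[0,0,0]],
  [[-2.8,2.65,0.2],[0,0,0]],
  [[-2.8,2.65,0.2],[0,0,0]],
  [[-2.8,2.65,0.2],[0,0,0]],
], claw=0, newtons=40)

```text
clock: 2.25
position: [0.4747, -0.2077, 0.1922]
eef_rot: [[0.449, 0.893, 0.0], [0.893, -0.449, 0.0], [0.0, 0.0, -1.0]]
wrist_force: [0.9, 0.2, 0.0]
finger_gap: -0.0
```

>>> apply_moves([
  [[-1.2,1.3,0.2],[0,0,-1.5]],
  [[0,0,0],[0,0,-1.5]],
  [[0,0,0],[0,0,-1.5]],
  [[0,0,0],[0,0,-1.5]],
  [[0,0,0],[0,0,-0.75]],
  [[0,0,0],[0,0,0]],
  [[0,0,0],[0,0,0]],
])

```text
clock: 2.95
position: [0.4807, -0.2226, 0.1903]
eef_rot: [[-0.121, 0.993, -0.0], [0.993, 0.121, 0.0], [0.0, -0.0, -1.0]]
wrist_force: [-0.2, -0.3, 0.2]
finger_gap: 0.003
```

```bash
python3 - <<'E'
from bench import telemetry, camera
import cv2, numpy as np
o=telemetry.get_obs(); print({k:np.round(o[k],3).tolist() for k in("clock","q","position","eef_rot","wrist_force","finger_gap")})
c=camera("side"); s=camera("top")
a=cv2.resize(c["img"][100:240,280:480],(600,420),interpolation=cv2.INTER_CUBIC)
b=cv2.resize(s["img"][110:270,340:440],(200*1,320),interpolation=cv2.INTER_CUBIC); b=cv2.copyMakeBorder(b,0,100,0,0,0)
cv2.imwrite("pics/v2.png",np.hstack([a,b])[:,:,::-1]); 
E
```

```text
{'clock': 2.95, 'q': [-26.094, 16.006, 99.232, 0.005, 64.766, -123.073], 'position': [0.481, -0.223, 0.19], 'eef_rot': [[-0.121, 0.993, -0.0], [0.993, 0.121, 0.0], [0.0, -0.0, -1.0]], 'wrist_force': [-0.183, -0.322, 0.183], 'finger_gap': 0.003}
```

View pics/v2.png

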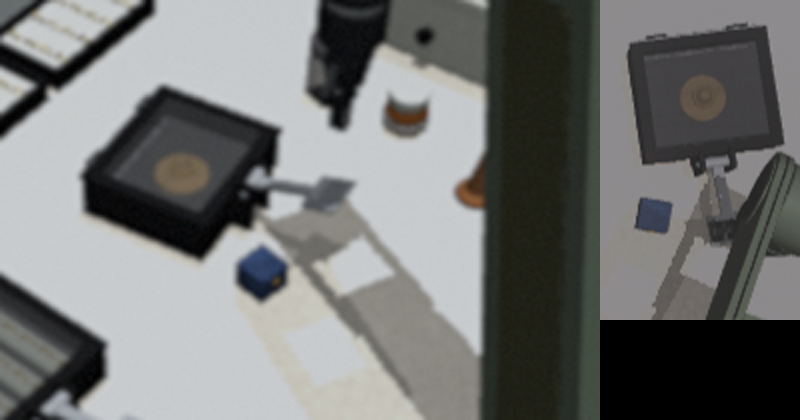

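The side crop shows the plate at about px (391,164), with the fingertips above it at about (393,142). I'll check the plate position with the side ray.

```bash
python3 - <<'E'
from bench import camera
from h import *
c=camera("side")
print(ray(c,(390.7,163.7),.086), proj(c,(.481,-.223,.086)), proj(c,(.481,-.223,.190)))
E
```

```text
[ 0.4806586  -0.22532891  0.086     ] [390.26455931 164.02911208] [393.08093299 141.73733636]
```

>>> apply_moves([
  [[0,0,1],[0,0,0]],
  [[0,0,2],[0,0,0]],
  [[0,0,2],[0,0,0]],
  [[0,0,2],[0,0,0]],
  [[0,0,1],[0,0,0]],
  [[0,0,0.6],[0,0,0]],
  [[0,0,0.4],[0,0,0]],
  [[0,0,0.3],[0,0,0]],
  [[0,0,0.3],[0,0,0]],
  [[0,0,0.3],[0,0,0]],
  [[0,0,0.3],[0,0,0]],
  [[0,0,0],[0,0,0]],
])

```text
clock: 4.3
position: [0.4806, -0.2228, 0.0884]
eef_rot: [[-0.123, 0.992, -0.0], [0.992, 0.123, -0.0], [-0.0, -0.0, -1.0]]
wrist_force: [-2.0, -1.2, 4.0]
finger_gap: 0.002
```

>>> apply_moves([
  [[0,0,0.3],[0,0,0]],
  [[0,0,0.3],[0,0,0]],
  [[0,0,0.3],[0,0,0]],
  [[0,0,0.3],[0,0,0]],
  [[0,0,0.3],[0,0,0]],
  [[0,0,0.3],[0,0,0]],
  [[0,0,0.3],[0,0,0]],
  [[0,0,0.3],[0,0,0]],
  [[0,0,0.3],[0,0,0]],
  [[0,0,0.3],[0,0,0]],
  [[0,0,0.3],[0,0,0]],
  [[0,0,0.3],[0,0,0]],
  [[0,0,0.3],[0,0,0]],
  [[0,0,0.3],[0,0,0]],
  [[0,0,0.2],[0,0,0]],
  [[0,0,0],[0,0,0]],
])

```text
clock: 5.9
position: [0.4816, -0.2225, 0.0442]
eef_rot: [[-0.123, 0.992, 0.002], [0.992, 0.123, 0.0], [-0.0, 0.002, -1.0]]
wrist_force: [0.7, 0.5, 5.1]
finger_gap: 0.001
```

Not at the stop yet. I'll press in small steps until the force rises.

>>> apply_moves([
  [[0,0,0.1],[0,0,0]],
  [[0,0,0.1],[0,0,0]],
  [[0,0,0],[0,0,0]],
])

```text
clock: 6.2
position: [0.4814, -0.2228, 0.0424]
eef_rot: [[-0.123, 0.992, 0.001], [0.992, 0.123, -0.0], [-0.001, 0.001, -1.0]]
wrist_force: [1.9, 0.7, 3.6]
finger_gap: 0.001
```

>>> apply_moves([
  [[0,0,0.1],[0,0,0]],
  [[0,0,0],[0,0,0]],
])

```text
clock: 6.4
position: [0.4811, -0.2228, 0.0414]
eef_rot: [[-0.123, 0.992, 0.001], [0.992, 0.123, -0.0], [-0.001, 0.001, -1.0]]
wrist_force: [1.8, 0.6, 4.1]
finger_gap: -0.0
```

>>> apply_moves([
  [[0,0,0.1],[0,0,0]],
  [[0,0,0],[0,0,0]],
])

```text
clock: 6.6
position: [0.4809, -0.2229, 0.0403]
eef_rot: [[-0.123, 0.992, 0.0], [0.992, 0.123, -0.0], [-0.0, 0.0, -1.0]]
wrist_force: [1.6, -0.4, 3.4]
finger_gap: -0.004
```

>>> apply_moves([
  [[0,0,0.1],[0,0,0]],
  [[0,0,0],[0,0,0]],
])

```text
clock: 6.8
position: [0.481, -0.2228, 0.0396]
eef_rot: [[-0.123, 0.992, 0.001], [0.992, 0.123, -0.0], [-0.001, 0.001, -1.0]]
wrist_force: [1.0, -0.3, 7.0]
finger_gap: 0.0
```

>>> apply_moves([
  [[0,0,0.1],[0,0,0]],
  [[0,0,0],[0,0,0]],
])

```text
clock: 7.0
position: [0.4811, -0.2229, 0.0394]
eef_rot: [[-0.123, 0.992, 0.001], [0.992, 0.123, -0.001], [-0.001, 0.001, -1.0]]
wrist_force: [0.5, 1.7, 13.0]
finger_gap: -0.0
```

>>> apply_moves([
  [[0,0,0.05],[0,0,0]],
  [[0,0,0],[0,0,0]],
])

```text
clock: 7.2
position: [0.4812, -0.2229, 0.0394]
eef_rot: [[-0.123, 0.992, 0.001], [0.992, 0.123, -0.001], [-0.001, 0.001, -1.0]]
wrist_force: [-1.3, 1.8, 15.8]
finger_gap: 0.003
```

```bash
python3 - <<'E'
from bench import telemetry, camera
import cv2, numpy as np
o=telemetry.get_obs(); print({k:np.round(o[k],4).tolist() for k in("clock","position","wrist_force")})
c=camera("side"); s=camera("top")
a=cv2.resize(c["img"][100:240,280:480],(600,420),interpolation=cv2.INTER_CUBIC)
b=cv2.resize(s["img"][110:270,340:440],(200*1,320),interpolation=cv2.INTER_CUBIC); b=cv2.copyMakeBorder(b,0,100,0,0,0)
cv2.imwrite("pics/v3.png",np.hstack([a,b])[:,:,::-1]); 
E
```

```text
{'clock': 7.2, 'position': [0.4812, -0.2229, 0.0394], 'wrist_force': [-1.2648, 1.8087, 15.7966]}
```

View pics/v3.png

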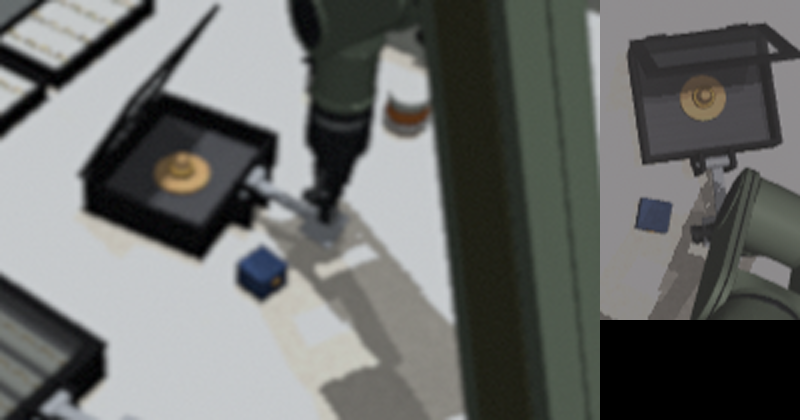

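The force rose to 16 N with no further travel, so the plate is on its stop at z 0.0394. The side crop shows the lid fully up, its edge near crop px (215,8). Next I'll hold it for 3 s or more.

>>> apply_moves([
  [[0,0,0],[0,0,0]],
  [[0,0,0],[0,0,0]],
  [[0,0,0],[0,0,0]],
  [[0,0,0],[0,0,0]],
  [[0,0,0],[0,0,0]],
  [[0,0,0],[0,0,0]],
  [[0,0,0],[0,0,0]],
  [[0,0,0],[0,0,0]],
  [[0,0,0],[0,0,0]],
  [[0,0,0],[0,0,0]],
  [[0,0,0],[0,0,0]],
  [[0,0,0],[0,0,0]],
  [[0,0,0],[0,0,0]],
  [[0,0,0],[0,0,0]],
  [[0,0,0],[0,0,0]],
  [[0,0,0],[0,0,0]],
  [[0,0,0],[0,0,0]],
  [[0,0,0],[0,0,0]],
])

```text
clock: 9.1
position: [0.4812, -0.2229, 0.0394]
eef_rot: [[-0.123, 0.992, 0.002], [0.992, 0.123, -0.001], [-0.001, 0.001, -1.0]]
wrist_force: [-1.5, 1.7, 15.2]
finger_gap: 0.001
```

>>> apply_moves([
  [[0,0,0],[0,0,0]],
  [[0,0,0],[0,0,0]],
  [[0,0,0],[0,0,0]],
  [[0,0,0],[0,0,0]],
  [[0,0,0],[0,0,0]],
  [[0,0,0],[0,0,0]],
  [[0,0,0],[0,0,0]],
  [[0,0,0],[0,0,0]],
  [[0,0,0],[0,0,0]],
  [[0,0,0],[0,0,0]],
  [[0,0,0],[0,0,0]],
  [[0,0,0],[0,0,0]],
  [[0,0,0],[0,0,0]],
  [[0,0,0],[0,0,0]],
  [[0,0,0],[0,0,0]],
  [[0,0,0],[0,0,0]],
])

```text
clock: 10.7
position: [0.4812, -0.2229, 0.0394]
eef_rot: [[-0.123, 0.992, 0.002], [0.992, 0.123, -0.001], [-0.001, 0.001, -1.0]]
wrist_force: [-0.2, 1.0, 14.8]
finger_gap: -0.003
```

>>> apply_moves([
  [[0,0,-0.1],[0,0,0]],
  [[0,0,-0.1],[0,0,0]],
  [[0,0,-0.15],[0,0,0]],
  [[0,0,-0.2],[0,0,0]],
  [[0,0,-0.2],[0,0,0]],
  [[0,0,-0.2],[0,0,0]],
  [[0,0,-0.2],[0,0,0]],
  [[0,0,-0.2],[0,0,0]],
  [[0,0,-0.2],[0,0,0]],
  [[0,0,-0.2],[0,0,0]],
  [[0,0,-0.2],[0,0,0]],
  [[0,0,-0.2],[0,0,0]],
  [[0,0,-0.2],[0,0,0]],
  [[0,0,-0.2],[0,0,0]],
  [[0,0,-0.2],[0,0,0]],
  [[0,0,-0.2],[0,0,0]],
])

```text
clock: 12.3
position: [0.481, -0.2224, 0.0675]
eef_rot: [[-0.123, 0.992, 0.001], [0.992, 0.123, 0.0], [0.0, 0.001, -1.0]]
wrist_force: [-1.4, 2.0, 3.2]
finger_gap: -0.002
```

>>> apply_moves([
  [[0,0,-0.2],[0,0,0]],
  [[0,0,-0.2],[0,0,0]],
  [[0,0,-0.2],[0,0,0]],
  [[0,0,-0.2],[0,0,0]],
  [[0,0,-0.2],[0,0,0]],
  [[0,0,-0.2],[0,0,0]],
  [[0,0,-0.2],[0,0,0]],
  [[0,0,-0.15],[0,0,0]],
  [[0,0,-0.15],[0,0,0]],
  [[0,0,-0.15],[0,0,0]],
  [[0,0,-0.15],[0,0,0]],
  [[0,0,-0.15],[0,0,0]],
  [[0,0,-0.15],[0,0,0]],
  [[0,0,-0.15],[0,0,0]],
  [[0,0,-0.15],[0,0,0]],
  [[0,0,-0.15],[0,0,0]],
  [[0,0,-0.2],[0,0,0]],
  [[0,0,0],[0,0,0]],
])

```text
clock: 14.1
position: [0.4806, -0.2226, 0.0969]
eef_rot: [[-0.123, 0.992, -0.0], [0.992, 0.123, 0.0], [0.0, -0.0, -1.0]]
wrist_force: [0.1, -1.1, -0.3]
finger_gap: 0.001
```

>>> apply_moves([
  [[0,0,-0.3],[0,0,0]],
  [[0,0,-0.5],[0,0,0]],
  [[0,0,-1],[0,0,0]],
  [[0,0,-2],[0,0,0]],
  [[0,0,-2],[0,0,0]],
  [[0,0,-2],[0,0,0]],
  [[0,-1,-2],[0,0,0]],
  [[0,-2,-1],[0,0,0]],
  [[0,-2,0],[0,0,0]],
  [[0,-2,0],[0,0,0]],
  [[0,-1,0],[0,0,0]],
  [[0,0,0],[0,0,0]],
  [[0,0,0],[0,0,0]],
  [[0,0,0],[0,0,0]],
])

```text
clock: 15.5
position: [0.4022, -0.2326, 0.2049]
eef_rot: [[-0.123, 0.992, 0.001], [0.992, 0.123, -0.0], [-0.0, 0.001, -1.0]]
wrist_force: [1.0, -0.3, -0.2]
finger_gap: -0.002
```

```bash
python3 - <<'E'
from bench import telemetry, camera
import cv2, numpy as np
o=telemetry.get_obs(); print({k:np.round(o[k],4).tolist() for k in("clock","position","wrist_force")})
c=camera("side"); s=camera("top")
a=cv2.resize(c["img"][100:240,280:480],(500,350),interpolation=cv2.INTER_CUBIC)
b=cv2.resize(s["img"][110:285,140:500],(720,350),interpolation=cv2.INTER_CUBIC)
cv2.imwrite("pics/v4.png",np.vstack([cv2.copyMakeBorder(a[:240],0,0,0,220,0),b])[:,:,::-1]); 
E
```

```text
{'clock': 15.5, 'position': [0.4022, -0.2326, 0.2049], 'wrist_force': [1.0042, -0.2909, -0.1931]}
```

View pics/v4.png

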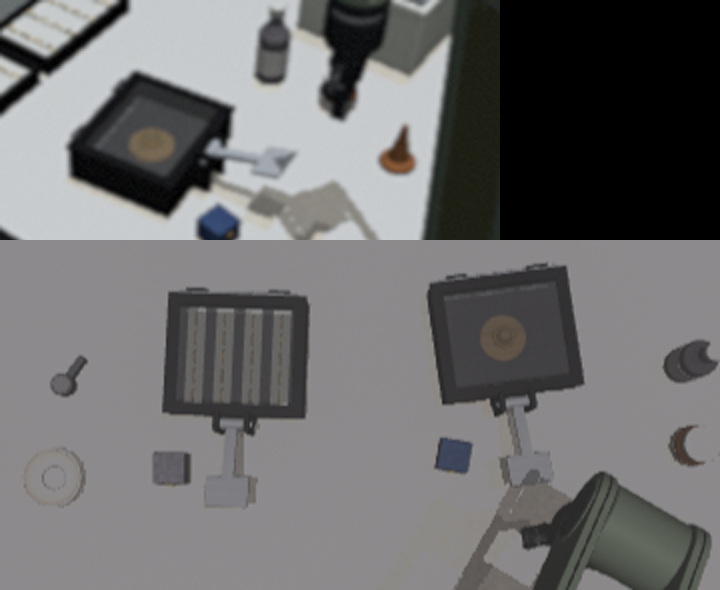

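The ring case lid is shut and its lever is back at rest. The band case is shut, the bystanders haven't moved and the gripper is clear. I'll hand the job in.

```bash
python3 -c "
from bench import job; print(job.job_done())"
```

```text
the job is handed in; nothing more can be done
None
```

The job is done and handed in at about 15.6 s on the robot's clock. The hand-in reports no verdict.

- **Opening:** With the shut fingertips I pressed the right-hand case's lever, the case with the single ring on a stand. I pressed until it met its stop: the fingertips held at z = 39.4 mm while the force rose from 7 to 16 N. The camera then showed the lid fully up.
- **Hold:** The lid stayed open for about 3.5 s.
- **Closing:** I eased the lever up at about 20 mm/s or slower, well under the 65 mm/s slamming limit. The force fell to zero as the lever reached rest, and then I backed away.

In the last images the lid is shut, the lever is raised and the band case is shut. The gripper touches nothing, and nothing I could see had moved. I judged that by eye, and the ring cone showed only in the side view. The top and side views agreed on the plate position to about 2 mm, and no check failed.

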